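# Put the printing tools away in the chest drawer

### The job

Clear up after block printing: pull open the drawer of the tool chest, lay the ink roller in one of its two wide compartments and the round baren in the other, then push the drawer fully shut without slamming it. Lay both tools flat on the drawer's floor, the same way up as they lie now (the roller on its back with its rubber clear of the floor, the baren handle up), and do not drop them. Leave the other things on the bench where they are.

Things in the scene. Friction and masses are not known exactly. Their poses are not given: they have to be found in the camera images.
- cabinet: Pale plywood tool chest fixed on the bench (place, turn vary), 350 mm wide, 292 deep, 160 high: one drawer, an open paper slot above it, an overhanging top board; things on the board stand 90 mm or more behind the drawer front, up to 235 mm above the bench. Origin: on the bench below the middle of the shut drawer's front face; x points from the front into the chest, y to the robot's left, z up.
- board_edge (a point): Middle of the lower front edge of the chest's top board (366 mm wide, 142 to 160 mm above the bench), which juts out 50 mm in front of the shut drawer. It blocks a gripper pointing straight down at the knob of the shut drawer: lean it back, fingers pointing forward and down 25 to 50 degrees from vertical. Axes as the chest's.
- drawer (a joint): How far the drawer is open, m: 0 shut, 0.252 fully out. Slides along the chest's -x, stays where left, takes 1.5 N plus 5 N per m/s; up to 8 mm open at the start. Front panel 316 mm wide, 18 thick, 18 to 93 mm above the bench. Inside it is 256 mm front to back, floor 24, sides 80 and dividers 70 mm above the bench: two wide compartments and at the right a narrow one with lino cutters.
- knob (a point): Centre of the turned wooden knob's head, middle of the drawer front, 40 mm out from its face, 55 mm above the bench; head 34 mm in diameter, neck 17, end 53 mm out from the face. Moves with the drawer; axes as the chest's. The floors of the two wide compartments (each 120 mm wide, 256 long) have their middles 186 mm behind this point and 31 mm lower, one 86 mm to the left, one 40 mm to the right.
- brayer: Ink roller, 163 mm long, about 270 g, on its back: black rubber roller 78 mm wide, 36 in diameter, 6 to 42 mm above the bench, between steel cheeks (88 mm over all); yoke; pale wooden handle 25 mm thick. Rests on cheek feet and handle end. Origin: on the bench under the grip point (handle centre 22 mm up); x points handle to roller: axle +65, far edge +83, handle +18 to -80 mm.
- baren: Baren: flat round wooden rubbing disc, 100 mm in diameter, 12 mm thick, about 160 g, with a bar handle on top 84 mm long, 22 mm wide, reaching from 12 to 42 mm above the bench. Origin: centre of the underside; x runs along the bar, z up.
- bottle: Bystander: blue paint jar, 48 mm in diameter, 130 mm high; origin at the centre of its underside.
- tape: Bystander: roll of brown tape lying flat, 100 mm outside, 36 mm high; origin at the centre of its underside.
- brush: Bystander: flat paint brush, 180 mm long, 20 mm high, lying along its x; origin below its middle.
- can: Bystander: white spray can, 66 mm in diameter, 190 mm high; origin at the centre of its underside.
Things that resemble listed ones, but are neither listed nor needed, are in the scene too. Leave any red look-alike of the baren alone.

How it is judged (in metres and radians):
On the way, in this order (a step that is already met when the one before it is completed fails the run):
1. the drawer has been pulled open by more than 150 mm (value of joint drawer above 0.15 m), for 0.2 s.
2. the ink roller and the baren lie flat, each in its own wide compartment, released, with the drawer still open by more than 100 mm (((x of brayer in the frame of knob between 0.086 and 0.286 m and y of brayer in the frame of knob between 0.051 and 0.121 m and z of brayer in the frame of knob between -0.037 and -0.025 m and angle between each of brayer, baren's own z axis and vertical below 0.1 rad and x of baren in the frame of knob between 0.086 and 0.286 m and y of baren in the frame of knob between -0.075 and -0.005 m and z of baren in the frame of knob between -0.037 and -0.025 m) or (x of brayer in the frame of knob between 0.086 and 0.286 m and y of brayer in the frame of knob between -0.075 and -0.005 m and z of brayer in the frame of knob between -0.037 and -0.025 m and angle between each of brayer, baren's own z axis and vertical below 0.1 rad and x of baren in the frame of knob between 0.086 and 0.286 m and y of baren in the frame of knob between 0.051 and 0.121 m and z of baren in the frame of knob between -0.037 and -0.025 m)) and value of joint drawer above 0.1 m and contact force between the fingers and brayer below 0.5 N and contact force between the fingers and baren below 0.5 N and linear speed of each of brayer, baren below 0.03 m/s), for 0.2 s.
At the end, for the whole second after the job is handed in: Drawer shut to within 5 mm; roller on its back and baren handle up, each flat (0.10 rad) on the floor (6 mm) of its own wide compartment (within 35 mm of its middle sideways, 100 mm front to back), released and at rest (value of joint drawer below 0.005 m and ((x of brayer in the frame of knob between 0.086 and 0.286 m and y of brayer in the frame of knob between 0.051 and 0.121 m and z of brayer in the frame of knob between -0.037 and -0.025 m and angle between each of brayer, baren's own z axis and vertical below 0.1 rad and x of baren in the frame of knob between 0.086 and 0.286 m and y of baren in the frame of knob between -0.075 and -0.005 m and z of baren in the frame of knob between -0.037 and -0.025 m) or (x of brayer in the frame of knob between 0.086 and 0.286 m and y of brayer in the frame of knob between -0.075 and -0.005 m and z of brayer in the frame of knob between -0.037 and -0.025 m and angle between each of brayer, baren's own z axis and vertical below 0.1 rad and x of baren in the frame of knob between 0.086 and 0.286 m and y of baren in the frame of knob between 0.051 and 0.121 m and z of baren in the frame of knob between -0.037 and -0.025 m)) and contact force between the fingers and brayer below 0.5 N and contact force between the fingers and baren below 0.5 N and linear speed of each of brayer, baren below 0.03 m/s); the robot touches nothing.
It fails at once if the drawer is slammed: it moves inwards faster than 0.5 m/s (velocity of joint drawer below -0.5 m/s).
It fails at once if a tool is dropped or thrown: it moves faster than 0.6 m/s while the fingers do not hold it ((linear speed of brayer above 0.6 m/s and contact force between the fingers and brayer below 0.2 N) or (linear speed of baren above 0.6 m/s and contact force between the fingers and baren below 0.2 N)).
It fails at once if a bystander (jar, tape, brush, can) is moved by more than 30 mm (distance of any of bottle, tape, brush, can from where it was at the start of the episode above 0.03 m).
It also fails if it takes over 72 s, if anything falls off the work surface, if the arm or the gripper's body presses on something with over 40 N, if the wrist force passes 120 N, or if a joint passes its speed limit or range.

### The arm

A 6-joint arm with a two-finger parallel gripper is mounted at the origin on the work surface. World frame = base frame: x ahead of the robot, y to its left, z up, the work surface at z = 0. Lengths are in mm, angles in degrees, forces in N, time in s.
With the tool pointing down it reaches from about 375 to 750 mm from the base axis. Payload 9 kg.
Tool frame: the origin (TCP) lies at the very end of the fingers, on their centre line; the grasp point (between the pads) lies 19 mm behind it; z points along the fingers, y is the line along which they close (so a half turn about z gives the same grasp; the last joint's range is limited). The gripper opens to 85 mm and grips with 20 to 120 N. Pads are 22 mm wide; open, the fingers measure 114 mm over their backs; the gripper's body (76 mm by 85 mm) begins 54 mm behind the grasp point. The pads swing forward as they close: fully open they stand 13 mm farther back than shut.
Start: joints at [63.444, 5.964, 5.575, 89.605, 0, 77.527], TCP at [146.002, 581.997, 231.331] pointing down, gripper open.
Joint ranges: [-171.21, 171.21], [-48.23, 106.86], [-62.78, 66.21], [-105.2, 120.99], [-86.42, 89.51], [-180, 180]. Speed limits (degrees/s): [127.2, 127.2, 147.25, 180, 180, 180].

### API

Orientations are given as [roll, pitch, yaw] about the fixed x, y, z axes, in that order (R = Rz(yaw) Ry(pitch) Rx(roll)).
In Python, from plant import ctrl, capture, get_calibration, job gives the robot as it stands.
- The arm moves only by the tool move_arm, never from a script. Its argument "deltas" is a list of rows, each a list of 6 numbers: the shift along the tool's x, y, z in units of 0.02 m (1.0 is 0.02 m), then the turn, a rotation vector about the tool's x, y, z in units of pi/4 rad (1.0 is pi/4 rad). In form: [[dx, dy, dz, wx, wy, wz], ...]. A call has 1 to 20 rows; each row shifts and turns the commanded pose from where the row before left it, along the tool's axes as they then stand; what a row does not reach is not made up. A row lasts 1/10 s, in which the tool goes at most 50 mm and 8.59 degrees, less where a joint would pass 70% of its speed; a pose out of reach is approached as far as the arm can. A call with a number of a shift or a turn outside -1 to 1 is refused whole. A call with a gripper value outside its range is refused whole. "fingers" is the finger opening in mm, from 0 to 85.4, set as the call begins (left out, the last holds). The fingers move at their own pace and stop on an object; the grip force is fixed at half the most. Time passes only in rows, so rows that do not move let the fingers close. It gives the time, the measured TCP pose, the force, the opening and the grip force at its end, in the units of the state.
- ctrl.observe(): the state, without advancing time (a new reading comes with each control period).
- capture(name): name is "side" or "top"; returns the picture (420x560x3 uint8, red, green, blue); there is no depth.
- get_calibration(name): a dict with "mtx" (3x3 intrinsics, pixels), "eye" and "attitude" of the camera in the world. Camera axes: x right, y down, z forward; pixel columns grow to the right and rows downward; lengths in mm; the calibration is good to about 2 mm. A picture is of the moment at which its call begins. get_calibration takes no time and is no camera call.
- job.close_job(): hands the job in; it is judged then, once.
The state is a dict: "t": time; "q": joint angles; "joint_vel": joint speeds; "tau": joint torques, N m; "eef_pos": TCP position; "tcp_rot": TCP orientation; "contact_force": force on the tool from outside, world axes, zero at the start; "ft_torque": the same for the moment, N m; "gripper_width": finger opening in mm; "gripper_force": force on a finger pad.
Only numpy, scipy, OpenCV 4.12 (cv2) and the standard library are available. Lean on these libraries where they do the work, as an engineer would, in place of code of your own. Each camera call takes 0.05 s, during which the arm holds its last target. There are 200 camera calls.

## Working session

There is one attempt and no reset: what is moved stays moved. The work goes in short steps, Python scripts to look and compute and a tool call to move; the robot and the scene stay as the last step left them, time stands still between calls to the robot, and variables do not carry over. Pictures are saved under pics/ and viewed, at most 10 in all, crops included, and the job is handed in when it is done.

Besides the shell and the picture viewer there is one more tool, called after "Request:" in YAML: its name, and indented under it one key for each argument. move_arm: Moves the arm, as the interface text tells. Its arguments: {"type":"object","properties":{"deltas":{"type":"array"},"fingers":{"type":"number"}},"required":["deltas"]}

```bash
mkdir -p pics; python3 - <<'E'
from plant import ctrl,capture,get_calibration
import cv2
for n in("side","top"):
    cv2.imwrite(f"pics/{n}0.png",capture(n)[:,:,::-1]); print(n,get_calibration(n))
print(ctrl.observe())
E
```

```text
side {'mtx': array([[517.36432841,   0.        , 277.12027799],
       [  0.        , 517.36432841, 213.89337272],
       [  0.        ,   0.        ,   1.        ]]), 'eye': array([-162.30302772, -811.62411605, 1067.01288894]), 'attitude': array([-130.17585717,   -0.27903313,  -36.84147745])}
top {'mtx': array([[406.74233545,   0.        , 287.06716692],
       [  0.        , 406.74233545, 211.05804349],
       [  0.        ,   0.        ,   1.        ]]), 'eye': array([ 350.61853769,   92.43136698, 1446.13828305]), 'attitude': array([-1.73331986e+02,  1.51412538e-02, -9.03535876e+01])}
{'t': 0.1, 'q': array([6.34435991e+01, 5.99547784e+00, 5.53344804e+00, 8.96064273e+01,
       1.59068002e-03, 7.75266050e+01]), 'joint_vel': array([ 0.02050994,  0.02442581, -0.06406184,  0.02694682, -0.05287088,
       -0.04027337]), 'tau': array([ 6.99268130e-03, -5.58205891e+01,  5.04721212e+01,  1.29957331e-02,
       -2.22213148e-04,  1.41030151e-05]), 'eef_pos': array([145.84399533, 581.69889676, 230.61579881]), 'tcp_rot': array([-1.79933502e+02, -1.63389169e-02,  1.65916984e+02]), 'contact_force': array([ 0.4259916 , -0.03758652,  0.51041845]), 'ft_torque': array([-0.04044869, -0.05137382,  0.0093178 ]), 'gripper_force': 0.0, 'gripper_width': 85.79316348611349}
```

View pics/side0.png

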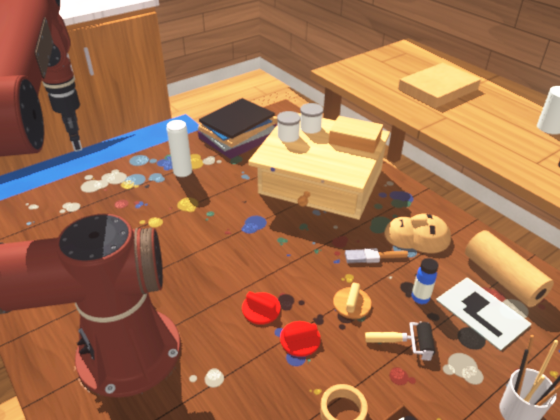

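View pics/top0.png

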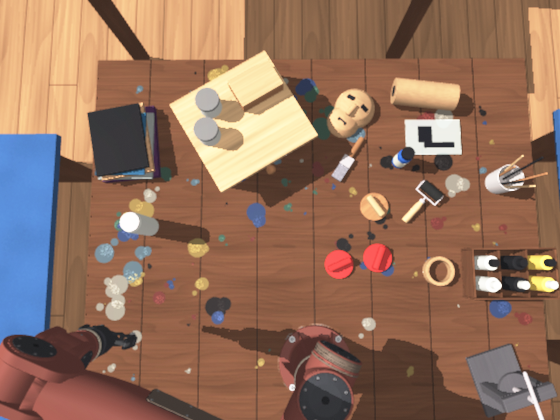

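The side view shows the chest (320,165) with its knob near (303,200), the wooden baren (352,300), the roller (400,338), and the jar, brush, can and tape. The top view shows the chest's front edge from (222,190) to (317,130), the baren at (374,207) and the roller at (425,198).

What could be taken for the baren:
- the wooden disc with a bar at top (374,207), which I choose
- the red discs at (338,264) and (377,258)
- the tape ring at (438,271)

What could be taken for the roller:
- the tool with the pale handle at (425,198), which I choose
- the brush at (347,162)
- the black print at (433,137)

Next I'll make one close crop of both views.

```bash
cat > h.py <<'E'
import numpy as np,cv2
from scipy.spatial.transform import Rotation as R
from plant import ctrl,capture,get_calibration
C={n:get_calibration(n) for n in("side","top")}
def rot(n): return R.from_euler('xyz',C[n]['attitude'],degrees=True).as_matrix()
def ray(n,p): return rot(n)@np.linalg.inv(C[n]['mtx'])@np.array([p[0],p[1],1.])
def onz(n,p,z):
    d=ray(n,p);e=C[n]['eye'];return e+d*(z-e[2])/d[2]
def tri(ps,pt):
    A=[];b=[]
    for n,p in(("side",ps),("top",pt)):
        d=ray(n,p);d/=np.linalg.norm(d);M=np.eye(3)-np.outer(d,d);A.append(M);b.append(M@C[n]['eye'])
    x,r,_,_=np.linalg.lstsq(np.vstack(A),np.hstack(b),rcond=None);return x,np.sqrt(r.sum())
def proj(n,P):
    v=C[n]['mtx']@rot(n).T@(np.asarray(P,float)-C[n]['eye']);return v[:2]/v[2]
def comp(out,crops):
    # crops: (img,x0,y0,w,h,scale)
    t=[]
    for im,x,y,w,h,s in crops: t.append(cv2.resize(im[y:y+h,x:x+w],(w*s,h*s),interpolation=cv2.INTER_CUBIC))
    cv2.imwrite(out,np.vstack([np.hstack(t[:2]),np.hstack(t[2:])])) if len(t)==4 else cv2.imwrite(out,np.hstack(t))
E
python3 - <<'E'
from h import *
t=cv2.imread("pics/top0.png");s=cv2.imread("pics/side0.png")
comp("pics/c1.png",[(t,160,45,165,150,2),(s,245,95,155,150,2)]+[(t,340,175,110,60,3),(s,325,275,120,90,3)][:0] )
a=cv2.resize(t[45:195,160:325],None,fx=2.4,fy=2.4,interpolation=cv2.INTER_CUBIC)
b=cv2.resize(s[100:220,245:395],None,fx=2.6,fy=2.6,interpolation=cv2.INTER_CUBIC)
c=cv2.resize(t[175:230,355:450],None,fx=4,fy=4,interpolation=cv2.INTER_CUBIC)
d=cv2.resize(s[280:365,325:440],None,fx=3,fy=2.6,interpolation=cv2.INTER_CUBIC)
im=np.zeros((600,800,3),np.uint8)
for q,x,y in((a,0,0),(b,400,0),(c,0,370),(d,400,370)):
    im[y:y+q.shape[0],x:x+q.shape[1]]=q[:600-y,:800-x]
cv2.imwrite("pics/c1.png",im)
for z in (160,):
    for p in((317,130),(222,190),(170,103),(265,52)): print(onz("top",p,z).round())
for nm,ps,pt in(("baren",(352,297),(374,206)),("roller",(421,340),(430,191)),("jar",(425,280),(401,158)),("can",(178,125),(128,222)),("chestR",(372,212-27),(317,130)),("chestF",(253,158),(222,190))): print(nm,tri(ps,pt))
E
```

```text
[766.  -7. 160.]
[570. 300. 160.]
[861. 474. 160.]
[1036.  162.  160.]
baren (array([ 533.93638453, -215.12017487,   27.11144087]), np.float64(2.395449411733504))
roller (array([ 583.54702411, -413.9528287 ,   20.89637428]), np.float64(3.8153239089562607))
jar (array([ 698.37330022, -307.50343931,   65.54926177]), np.float64(5.891549800010091))
can (array([471.65542717, 583.65947068, 186.42318393]), np.float64(8.05669124045403))
chestR (array([774.04033202, -12.95013902, 161.56329081]), np.float64(13.480554742966127))
chestF (array([573.02922494, 295.33549869, 170.71327812]), np.float64(7.678457053782768))
```

View pics/c1.png

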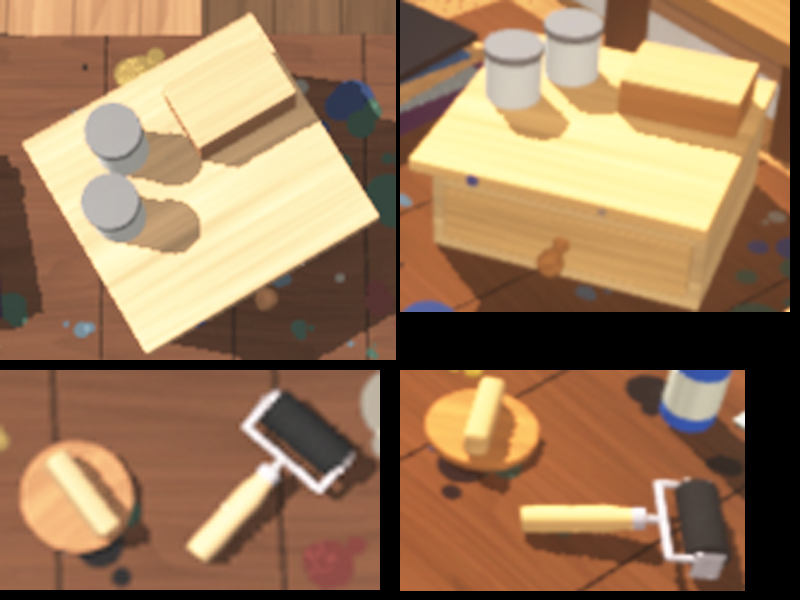

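The crop confirms both choices. The baren is plain wood with its bar up, at top (375,206). The roller is on its back, with its handle from (405,220) to (421,201) and its rubber at (432,190). The knob is at top (270.8,169.2) and side (303,201).

```bash
python3 - <<'E'
from h import *
def blob(n,box,lo,hi):
    im=cv2.imread(f"pics/{n}0.png");x,y,w,h=box
    m=cv2.inRange(cv2.cvtColor(im,cv2.COLOR_BGR2HSV)[y:y+h,x:x+w],lo,hi)
    k,l,st,c=cv2.connectedComponentsWithStats(m);i=1+st[1:,4].argmax()
    p=np.argwhere(l==i)[:,::-1]+[x,y];c=p.mean(0);u,s,v=np.linalg.svd(p-c,full_matrices=False)
    a=(p-c)@v[0];return c,c+v[0]*a.min(),c+v[0]*a.max(),len(p)
pale=((18,60,190),(35,170,255));blk=((0,0,0),(180,255,75))
T={"handle":("top",(398,190,30,35),*pale),"handleS":("side",(360,325,50,25),*pale),
"bar":("top",(355,185,40,45),*pale),"barS":("side",(335,280,40,45),*pale),
"rub":("top",(415,175,32,32),*blk),"rubS":("side",(412,320,28,35),*blk)}
B={k:blob(*v) for k,v in T.items()}
for k,v in B.items(): print(k,*[np.round(q,1) for q in v])
for k in("handle","bar","rub"): print(k,*tri(B[k+"S"][0],B[k][0]))
for z in (22,35): print("handle z",z,[onz("top",p,z).round(1) for p in B["handle"][:3]])
print("bar42",[onz("top",p,42).round(1) for p in B["bar"][:3]],[onz("side",p,42).round(1) for p in B["barS"][:3]])
print("rub30",onz("top",B["rub"][0],35).round(1),onz("side",B["rub"][0+0],35).round(1) if 0 else onz("side",B["rubS"][0],35).round(1))
c=[onz("top",p,160) for p in((221.7,191.7),(317.5,134.2),(264.2,50),(169.6,105))]
print(np.round(c,1),[np.linalg.norm(c[i]-c[i-1]).round(1) for i in range(4)])
for a,b in((0,1),(3,2)): d=c[b]-c[a];print("yaw",np.degrees(np.arctan2(d[0],-d[1])))
for a,b in((0,3),(1,2)): d=c[b]-c[a];print("yaw",np.degrees(np.arctan2(d[1],d[0])))
print("knob",tri((303.1,200.8),(270.8,169.2)),onz("top",(270.8,169.2),62),onz("side",(303.1,200.8),55))
print("frontL",tri((249.6,163.5),(221.7,191.7)),proj("side",c[0]),proj("side",c[1]))
E
```

```text
handle [413.2 212.6] [421.4 203.3] [405.4 221.3] 34
handleS [382.8 334.6] [365.  334.4] [401.  334.7] 216
bar [375.2 205.6] [367.7 195.5] [381.7 214.5] 113
barS [346.3 297.6] [358.  283.8] [337.4 308.1] 410
rub [431.3 190.3] [422.4 183.7] [440.6 197.2] 220
rubS [426.2 338.4] [422.2 324.1] [430.5 354. ] 240
handle [ 509.08068204 -350.25614267   32.18341351] 2.052056647024749
bar [ 527.27966076 -213.27457396   30.0968786 ] 10.500403535932426
rub [ 588.10421439 -419.08718134   28.03693372] 2.0651136303199618
handle z 22 [array([ 509. , -352.5,   22. ]), array([ 541.6, -382.9,   22. ]), array([ 478.2, -323.8,   22. ])]
handle z 35 [array([ 507.6, -348.4,   35. ]), array([ 539.9, -378.5,   35. ]), array([ 477., -320.,   35.])]
bar42 [array([ 532., -215.,   42.]), array([ 567.8, -190.1,   42. ]), array([ 500.8, -236.8,   42. ])] [array([ 512.3, -217.1,   42. ]), array([ 569.6, -200.4,   42. ]), array([ 470.7, -229.3,   42. ])]
rub30 [ 585.8 -415.6   35. ] [ 584.5 -422.4   35. ]
[[ 564.7  300.7  160. ]
 [ 752.3   -8.8  160. ]
 [1042.7  164.8  160. ]
 [ 854.   475.4  160. ]] [np.float64(338.0), np.float64(361.9), np.float64(338.4), np.float64(363.4)]
yaw 31.220355254988043
yaw 31.28299432084596
yaw 31.121708479030612
yaw 30.8670872494462
knob (array([661.52569711, 146.77875466,  55.93388433]), np.float64(2.0426247438657548)) [658.92935348 147.30878301  62.        ] [663.67237474 147.10604868  55.        ]
frontL (array([568.09649197, 301.51255804, 149.26183554]), np.float64(2.6779653284443596)) [248.11635549 161.18076425] [362.24539307 188.18036599]
```

Request:
move_arm:
  deltas:
    - [-0.93, -0.68, 0.05, 0, 0, 0]
    - [-0.93, -0.68, 0.05, 0, 0, 0]
    - [-0.93, -0.68, 0.05, 0, 0, 0]
    - [-0.93, -0.68, 0.05, 0, 0, 0]
    - [-0.93, -0.68, 0.05, 0, 0, 0]
    - [-0.93, -0.68, 0.05, 0, 0, 0]
    - [-0.93, -0.68, 0.05, 0, 0, 0]
    - [-0.93, -0.68, 0.05, 0, 0, 0]
    - [-0.93, -0.68, 0.05, 0, 0, 0]
    - [-0.93, -0.68, 0.05, 0, 0, 0]
    - [-0.93, -0.68, 0.05, 0, 0, 0]
    - [-0.93, -0.68, 0.05, 0, 0, 0]
    - [-0.93, -0.68, 0.05, 0, 0, 0]
    - [-0.93, -0.68, 0.05, 0, 0, 0]
    - [-0.93, -0.68, 0.05, 0, 0, 0]
    - [-0.93, -0.68, 0.05, 0, 0, 0]
    - [-0.93, -0.68, 0.05, 0, 0, 0]
    - [-0.93, -0.68, 0.05, 0, 0, 0]
    - [-0.93, -0.68, 0.05, 0, 0, 0]
    - [-0.93, -0.68, 0.05, 0, 0, 0]

```text
t: 2.1
eef_pos: [441.0, 226.8, 211.0]
tcp_rot: [-180.0, -0.0, 165.9]
contact_force: [0.3, 0.0, -0.2]
gripper_width: 85.5
gripper_force: 0.0
```

Request:
move_arm:
  deltas:
    - [-0.93, -0.68, 0.05, 0, 0, 0]
    - [-0.93, -0.68, 0.05, 0, 0, 0]
    - [-0.93, -0.68, 0.05, 0, 0, 0]
    - [-0.93, -0.68, 0.05, 0, 0, 0]
    - [-0.93, -0.68, 0.05, 0, 0, 0]
    - [-0.93, -0.68, 0.05, 0, 0, 0]
    - [-0.93, -0.68, 0.05, 0, 0, 0]
    - [-0.93, -0.68, 0.05, 0, 0, 0]
    - [0, 0, 0, 0, 0, -0.17]
    - [0, 0, 0, 0, 0, -0.17]
    - [0, 0, 0, 0, 0, -0.17]
    - [0, 0, 0, 0, 0, -0.17]
    - [0, 0, 0, 0, 0, -0.17]
    - [0, 0, 0, 0, 0, -0.17]

```text
t: 3.5
eef_pos: [558.2, 85.9, 202.8]
tcp_rot: [180.0, -0.0, -147.9]
contact_force: [-0.2, 0.6, -0.0]
gripper_width: 85.6
gripper_force: 0.0
```

```bash
cat >> h.py <<'E'
CY=31.1
cx=np.array([np.cos(np.radians(CY)),np.sin(np.radians(CY)),0]);cy=np.array([-cx[1],cx[0],0])
def toolR(yaw,lean):  # tool x horizontally opposite to dir yaw, z leaning toward dir yaw
    u=np.array([np.cos(np.radians(yaw)),np.sin(np.radians(yaw)),0]);s,c=np.sin(np.radians(lean)),np.cos(np.radians(lean))
    z=s*u+[0,0,-c];x=-c*u+[0,0,-s];return np.stack([x,np.cross(z,x),z],1)
def state():
    o=ctrl.observe();return o,o['eef_pos'],R.from_euler('xyz',o['tcp_rot'],degrees=True).as_matrix()
def plan(steps):
    "steps: (TCP target or None, R target or None); print rotation (pi/4 units) then shift (20mm units)"
    o,p,M=state();print('t',round(o['t'],2),p.round(1),o['tcp_rot'].round(1),'q',o['q'].round(0),'w',o['gripper_width'].round(1),'F',o['contact_force'].round(1))
    for P,N in steps:
        if N is not None: print(' turn',(R.from_matrix(M.T@N).as_rotvec()/(np.pi/4)).round(3));M=N
        if P is not None: print(' shift',(M.T@(np.array(P)-p)/20).round(2));p=np.array(P)
E
python3 - <<'E'
from h import *
N=toolR(CY,45);z=N[:,2];K=np.array([664,148.5,55])
plan([(None,N),(K+19*z-110*z,None),(K+19*z,None),(K+19*z-230*cx,None)])
E
```

```text
Traceback (most recent call last):
  File "h.py", line 30, in plan
    o,p,M=state();print('t',round(o['t'],2),p.round(1),o['tcp_rot'].round(1),'q',o['q'].round(0),'w',o['gripper_width'].round(1),'F',o['contact_force'].round(1))
                                                                                                     ^^^^^^^^^^^^^^^^^^^^^^^^
AttributeError: 'float' object has no attribute 'round'
```

```bash
sed -i "s/o\['gripper_width'\].round(1)/round(o['gripper_width'],1)/" h.py
python3 - <<'E'
from h import *
N=toolR(CY,45);z=N[:,2];K=np.array([664,148.5,55])
plan([(None,N),(K+19*z-110*z,None),(K+19*z,None),(K+19*z-230*cx,None)])
E
```

```text
t 3.5 [558.2  85.9 202.8] [ 180.    -0.  -147.9] q [ -5.  -0.  -4.  87.   0. -37.] w 85.6 F [-0.2  0.6 -0. ]
 turn [ 0.01  -1.001  0.021]
 shift [ 0.88 -0.05  5.02]
 shift [0.  0.  5.5]
 shift [ 8.13  0.   -8.13]
```

Request:
move_arm:
  deltas:
    - [0, 0, 0, 0, -0.167, 0.003]
    - [0, 0, 0, 0, -0.167, 0.003]
    - [0, 0, 0, 0, -0.167, 0.003]
    - [0, 0, 0, 0, -0.167, 0.003]
    - [0, 0, 0, 0, -0.167, 0.003]
    - [0, 0, 0, 0, -0.167, 0.003]
    - [0.15, 0, 0.83, 0, 0, 0]
    - [0.15, 0, 0.83, 0, 0, 0]
    - [0.15, 0, 0.83, 0, 0, 0]
    - [0.15, 0, 0.83, 0, 0, 0]
    - [0.15, 0, 0.83, 0, 0, 0]
    - [0.15, 0, 0.83, 0, 0, 0]
    - [0, 0, 0, 0, 0, 0]

```text
t: 4.8
eef_pos: [616.0, 114.6, 117.0]
tcp_rot: [178.8, 44.5, -149.4]
contact_force: [-1.3, 0.3, -0.6]
gripper_width: 85.6
gripper_force: 0.0
```

```bash
python3 - <<'E'
from h import *
N=toolR(CY,45);z=N[:,2];K=np.array([664,148.5,55])
plan([(None,N),(K+19*z,None)])
s=capture("side")[:,:,::-1];t=capture("top")[:,:,::-1]
cv2.imwrite("pics/c2.png",np.hstack([cv2.resize(s[80:240,210:400],(400,337)),cv2.resize(t[100:260,200:390],(400,337))]))
E
```

```text
t 4.8 [616.  114.6 117. ] [ 178.8   44.5 -149.4] q [-17. -36. -53.  40.  32. -39.] w 85.6 F [-1.3  0.3 -0.6]
 turn [ 0.021 -0.012 -0.007]
 shift [0.12 0.21 5.21]
```

View pics/c2.png

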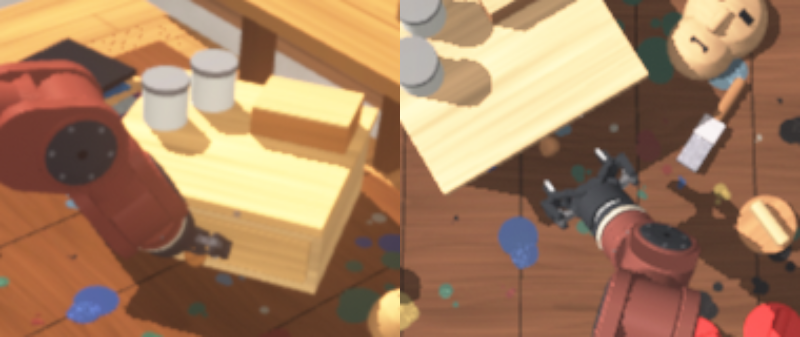

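The gripper is leaned back in front of the drawer. The fingertips, at crop top (548,185) and (600,153), straddle the knob's line at (550,147), and nothing touches the board.

Request:
move_arm:
  deltas:
    - [0, 0.04, 0.75, 0, 0, 0]
    - [0, 0.04, 0.75, 0, 0, 0]
    - [0, 0.04, 0.75, 0, 0, 0]
    - [0, 0.04, 0.75, 0, 0, 0]
    - [0, 0.04, 0.75, 0, 0, 0]
    - [0, 0, 0.75, 0, 0, 0]
    - [0, 0, 0.75, 0, 0, 0]
    - [0, 0, 0, 0, 0, 0]

```text
t: 5.7
eef_pos: [677.5, 156.5, 44.9]
tcp_rot: [179.0, 44.6, -149.2]
contact_force: [-0.2, 0.1, -0.5]
gripper_width: 85.5
gripper_force: 0.0
```

Request:
move_arm:
  deltas:
    - [0, 0, 0, 0, 0, 0]
    - [0, 0, 0, 0, 0, 0]
    - [0, 0, 0, 0, 0, 0]
    - [0, 0, 0, 0, 0, 0]
    - [0, 0, 0, 0, 0, 0]
  fingers: 0

```text
t: 6.2
eef_pos: [677.2, 159.4, 47.3]
tcp_rot: [178.7, 44.9, -149.1]
contact_force: [-9.0, 11.8, 11.1]
gripper_width: 30.2
gripper_force: 58.6
```

Request:
move_arm:
  deltas:
    - [0.3, 0, -0.3, 0, 0, 0]
    - [0.5, 0, -0.5, 0, 0, 0]
    - [0.5, 0, -0.5, 0, 0, 0]
    - [0.5, 0, -0.5, 0, 0, 0]
    - [0.5, 0, -0.5, 0, 0, 0]
    - [0.5, 0, -0.5, 0, 0, 0]
    - [0, 0, 0, 0, 0, 0]

```text
t: 6.9
eef_pos: [608.5, 118.4, 47.3]
tcp_rot: [178.5, 44.9, -149.2]
contact_force: [-11.7, 17.6, 10.8]
gripper_width: 30.6
gripper_force: 62.4
```

```bash
python3 - <<'E'
from h import *
plan([])
E
```

```text
t 6.9 [608.5 118.4  47.3] [ 178.5   44.9 -149.2] q [-17. -32. -58.  31.  33. -39.] w 30.6 F [-11.7  17.6  10.8]
```

Request:
move_arm:
  deltas:
    - [0.57, 0, -0.5, 0, 0.1, 0]
    - [0.6, 0, -0.45, 0, 0.1, 0]
    - [0.64, 0, -0.41, 0, 0.1, 0]
    - [0.67, 0, -0.37, 0, 0.1, 0]
    - [0.7, 0, -0.32, 0, 0.1, 0]
    - [0.72, 0, -0.27, 0, 0.1, 0]
    - [0, 0, 0, 0, 0, 0]

```text
t: 7.6
eef_pos: [528.3, 70.7, 40.2]
tcp_rot: [178.7, 17.4, -148.7]
contact_force: [-10.6, 16.4, 2.0]
gripper_width: 30.3
gripper_force: 62.1
```

```bash
python3 - <<'E'
from h import *
o,p,M=state()
plan([(p-85*cx,None)])
print((p-M[:,2]*19).round(1))
E
```

```text
t 7.6 [528.3  70.7  40.2] [ 178.7   17.4 -148.7] q [-14. -22. -42.  59.  13. -44.] w 30.3 F [-10.6  16.4   2. ]
 shift [ 4.06  0.04 -1.27]
[523.7  67.4  58.3]
```

Request:
move_arm:
  deltas:
    - [0.58, 0.06, -0.18, 0, 0, 0]
    - [0.58, 0.06, -0.18, 0, 0, 0]
    - [0.58, 0, -0.18, 0, 0, 0]
    - [0.58, 0, -0.18, 0, 0, 0]
    - [0.58, 0, -0.18, 0, 0, 0]
    - [0.58, 0, -0.18, 0, 0, 0]
    - [0, 0, 0, 0, 0, 0]

```text
t: 8.3
eef_pos: [465.9, 33.6, 40.3]
tcp_rot: [178.9, 17.6, -148.8]
contact_force: [-9.4, 12.7, 2.5]
gripper_width: 31.1
gripper_force: 63.4
```

Request:
move_arm:
  deltas:
    - [0, 0, 0, 0, 0, 0]
    - [0, 0, 0, 0, 0, 0]
    - [0, 0, 0, 0, 0, 0]
    - [0, 0, 0, 0, 0, 0]
  fingers: 80

```text
t: 8.7
eef_pos: [469.1, 31.2, 41.7]
tcp_rot: [179.3, 17.7, -148.7]
contact_force: [0.1, -0.3, 0.1]
gripper_width: 80.3
gripper_force: 0.0
```

```bash
python3 - <<'E'
from h import *
o,p,M=state()
print((p-M[:,2]*19).round(1))
V=toolR(35,0)
B=np.array([532.5,-213.5,0])
plan([(p-M[:,2]*150,None),(None,V),(B+[0,0,150],None),(B+[0,0,13],None)])
E
```

```text
[464.3  28.   59.8]
t 8.7 [469.1  31.2  41.7] [ 179.3   17.7 -148.7] q [-22. -36. -51.  64.  15. -52.] w 80.3 F [ 0.1 -0.3  0.1]
 shift [ 0.   0.  -7.5]
 turn [ 0.003  0.393 -0.08 ]
 shift [  2.14 -11.9    1.73]
 shift [0.   0.   6.85]
```

Request:
move_arm:
  deltas:
    - [0, 0, -0.94, 0, 0, 0]
    - [0, 0, -0.94, 0, 0, 0]
    - [0, 0, -0.94, 0, 0, 0]
    - [0, 0, -0.94, 0, 0, 0]
    - [0, 0, -0.94, 0, 0, 0]
    - [0, 0, -0.94, 0, 0, 0]
    - [0, 0, -0.94, 0, 0, 0]
    - [0, 0, -0.94, 0, 0, 0]
    - [0, 0, 0, 0, 0.131, -0.027]
    - [0, 0, 0, 0, 0.131, -0.027]
    - [0, 0, 0, 0, 0.131, -0.026]
    - [0.16, -0.92, 0, 0, 0, 0]
    - [0.16, -0.92, 0, 0, 0, 0]
    - [0.16, -0.92, 0, 0, 0, 0]
    - [0.16, -0.92, 0, 0, 0, 0]
    - [0.16, -0.92, 0, 0, 0, 0]
    - [0.16, -0.92, 0, 0, 0, 0]
    - [0.16, -0.92, 0, 0, 0, 0]
    - [0.16, -0.92, 0, 0, 0, 0]
    - [0.16, -0.92, 0, 0, 0, 0]

```text
t: 10.7
eef_pos: [502.7, -146.9, 184.2]
tcp_rot: [179.9, -0.0, -145.0]
contact_force: [0.4, -0.0, 0.0]
gripper_width: 79.9
gripper_force: 0.0
```

```bash
python3 - <<'E'
from h import *
V=toolR(35,0)
B=np.array([532.5,-213.5,0])
plan([(None,V),(B+[0,0,150],None),(B+[0,0,16],None)])
s=capture("side")[:,:,::-1];t=capture("top")[:,:,::-1]
cv2.imwrite("pics/side3.png",s);cv2.imwrite("pics/top3.png",t)
cv2.imwrite("pics/c3.png",np.hstack([cv2.resize(s[80:310,190:440],(400,368),interpolation=cv2.INTER_CUBIC),cv2.resize(t[100:260,210:384],(400,368),interpolation=cv2.INTER_CUBIC)]))
E
```

```text
t 10.7 [ 502.7 -146.9  184.2] [ 179.9   -0.  -145. ] q [-31.  -7. -13.  85.   0. -66.] w 79.9 F [ 0.4 -0.   0. ]
 turn [ 0.003 -0.     0.001]
 shift [ 0.69 -3.58  1.71]
 shift [0.  0.  6.7]
```

View pics/c3.png

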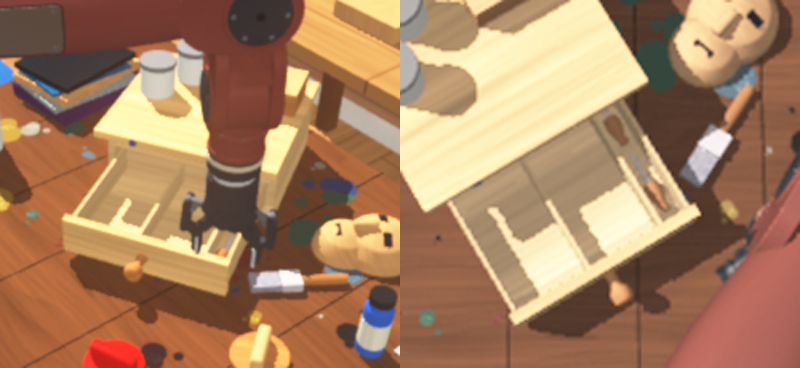

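The drawer is open. Its front panel runs from crop top (512,322) to (700,210), with the knob at (620,292). Both wide compartments are visible, and the narrow one at the right holds the cutters.

```bash
python3 - <<'E'
from h import *
f=lambda c:(210+(c[0]-400)/2.299,100+c[1]/2.3)
print("knob",tri((190+133/1.6,80+267/1.6),f((620,292))))
a=onz("top",f((514,322)),93);b=onz("top",f((700,211)),93);print(a,b,np.linalg.norm(a-b),"yaw",np.degrees(np.arctan2(b[0]-a[0],a[1]-b[1])),"mid",(a+b)/2, "->knob",(a+b)/2-40*cx)
print("side",onz("side",(190+64/1.6,80+218/1.6),93),onz("side",(190+228/1.6,80+292/1.6-8),93))
K=np.array([461,29.5,55])
for P in((58,23,15),(314,23,15),(58,-100,15),(58,146,15)):
    q=proj("top",K+P[0]*cx+P[1]*cy+[0,0,P[2]]);print(P,(q-[210,100])*2.3+[400,0])
E
```

```text
knob (array([458.0079374 ,  28.26322051,  64.73248523]), np.float64(1.27279142839265))
[412.58146968 183.69414262  93.        ] [573.20138974 -88.52190703  93.        ] 316.0701447529327 yaw 30.542548751175307 mid [492.89142971  47.5861178   93.        ] ->knob [458.64074632  26.92478464  93.        ]
side [416.97836542 181.58773126  93.        ] [ 551.28206661 -113.89736879   93.        ]
(58, 23, 15) [585.85721667 263.91678122]
(314, 23, 15) [497.03700893 119.79525077]
(58, -100, 15) [656.35549899 221.01026663]
(58, 146, 15) [514.59843842 307.28614724]
```

Request:
move_arm:
  deltas:
    - [0.17, -0.9, 0.43, 0, 0, 0]
    - [0.17, -0.9, 0.43, 0, 0, 0]
    - [0.17, -0.9, 0.43, 0, 0, 0]
    - [0.17, -0.88, 0.43, 0, 0, 0]
  fingers: 55

```text
t: 11.2
eef_pos: [532.4, -212.5, 149.3]
tcp_rot: [179.8, -0.0, -145.0]
contact_force: [-0.1, 0.5, -0.4]
gripper_width: 54.9
gripper_force: 0.0
```

Request:
move_arm:
  deltas:
    - [0, -0.03, 0.95, 0, 0, 0]
    - [0, -0.03, 0.95, 0, 0, 0]
    - [0, 0, 0.95, 0, 0, 0]
    - [0, 0, 0.95, 0, 0, 0]
    - [0, 0, 0.95, 0, 0, 0]
    - [0, 0, 0.95, 0, 0, 0]
    - [0, 0, 0.95, 0, 0, 0]
    - [0, 0, 0, 0, 0, 0]

```text
t: 12.0
eef_pos: [530.8, -211.4, 13.9]
tcp_rot: [179.6, -0.1, -145.0]
contact_force: [-0.2, 0.6, 0.7]
gripper_width: 55.2
gripper_force: 0.0
```

Request:
move_arm:
  deltas:
    - [0, 0, 0, 0, 0, 0]
    - [0, 0, 0, 0, 0, 0]
    - [0, 0, 0, 0, 0, 0]
    - [0, 0, 0, 0, 0, 0]
    - [0, 0, 0, 0, 0, 0]
  fingers: 0

```text
t: 12.5
eef_pos: [533.7, -213.8, 18.4]
tcp_rot: [180.0, 0.0, -145.0]
contact_force: [-0.3, 0.9, 6.7]
gripper_width: 20.6
gripper_force: 60.6
```

```bash
python3 - <<'E'
from h import *
o,p,M=state()
K=np.array([459.5,27.7,0])
V=toolR(35,0)
T=K+155*cx-40*cy
plan([(p+[0,0,120],None),(T+[0,0,p[2]+120],None),(None,toolR(31,0)),(T+[0,0,p[2]+24],None)])
E
```

```text
t 12.5 [ 533.7 -213.8   18.4] [ 180.    0. -145.] q [-35.   6. -17.  67.   0. -70.] w 20.6 F [-0.3  0.9  6.7]
 shift [-0.  0. -6.]
 shift [-1.149e+01  9.490e+00  1.000e-02]
 turn [0.    0.001 0.09 ]
 shift [0.  0.  4.8]
```

Request:
move_arm:
  deltas:
    - [0, 0, -0.4, 0, 0, 0]
    - [0, 0, -0.8, 0, 0, 0]
    - [0, 0, -0.8, 0, 0, 0]
    - [0, 0, -0.8, 0, 0, 0]
    - [0, 0, -0.8, 0, 0, 0]
    - [0, 0, -0.8, 0, 0, 0]
    - [0, 0, -0.8, 0, 0, 0]
    - [0, 0, -0.8, 0, 0, 0]
    - [-0.82, 0.68, 0, 0, 0, 0.01]
    - [-0.82, 0.68, 0, 0, 0, 0.01]
    - [-0.82, 0.68, 0, 0, 0, 0.01]
    - [-0.82, 0.68, 0, 0, 0, 0.01]
    - [-0.82, 0.68, 0, 0, 0, 0.01]
    - [-0.82, 0.68, 0, 0, 0, 0.01]
    - [-0.82, 0.68, 0, 0, 0, 0.01]
    - [-0.82, 0.68, 0, 0, 0, 0.01]
    - [-0.82, 0.68, 0, 0, 0, 0.01]

```text
t: 14.2
eef_pos: [589.5, -29.3, 137.6]
tcp_rot: [179.8, -0.0, -149.0]
contact_force: [-0.5, -1.0, -2.3]
gripper_width: 21.0
gripper_force: 59.5
```

Request:
move_arm:
  deltas:
    - [-0.82, 0.68, 0, 0, 0, 0]
    - [-0.82, 0.68, 0, 0, 0, 0]
    - [-0.82, 0.68, 0, 0, 0, 0]
    - [-0.82, 0.68, 0, 0, 0, 0]
    - [0, 0, 0, 0, 0, 0]

```text
t: 14.7
eef_pos: [617.9, 52.4, 137.5]
tcp_rot: [179.8, -0.0, -148.9]
contact_force: [-0.6, 0.3, -1.5]
gripper_width: 20.9
gripper_force: 59.5
```

```bash
python3 - <<'E'
from h import *
K=np.array([459.5,27.7,0])
T=K+155*cx-40*cy
plan([(None,toolR(31,0)),(T+[0,0,60],None),(T+[0,0,42],None)])
s=capture("side")[:,:,::-1];t=capture("top")[:,:,::-1]
cv2.imwrite("pics/c4.png",np.hstack([cv2.resize(s[80:310,190:440],(400,368),interpolation=cv2.INTER_CUBIC),cv2.resize(t[100:260,210:384],(400,368),interpolation=cv2.INTER_CUBIC)]))
E
```

```text
t 14.7 [617.9  52.4 137.5] [ 179.8   -0.  -148.9] q [ -7.  10.  -0.  80.   0. -38.] w 20.9 F [-0.6  0.3 -1.5]
 turn [ 0.004 -0.     0.002]
 shift [-0.33  1.03  3.87]
 shift [0.  0.  0.9]
```

View pics/c4.png

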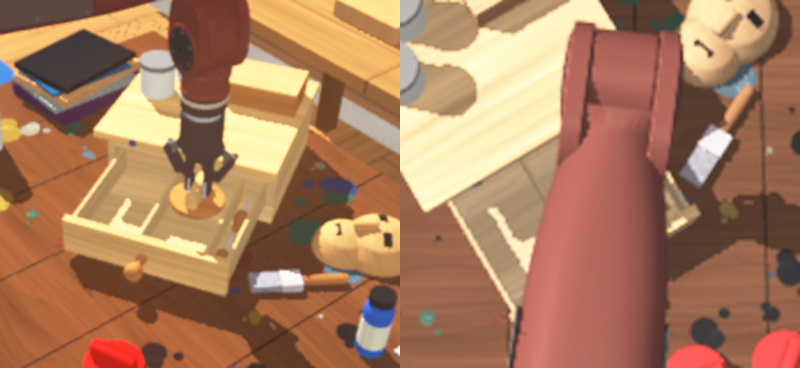

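The baren is held level, bar up, above the right wide compartment at crop side (197,198). I'll correct its position sideways and lower it.

Request:
move_arm:
  deltas:
    - [-0.16, 0.52, 0, 0, 0, 0]
    - [-0.16, 0.52, 0, 0, 0, 0]
    - [0, 0, 0.7, 0, 0, 0]
    - [0, 0, 0.7, 0, 0, 0]
    - [0, 0, 0.7, 0, 0, 0]
    - [0, 0, 0.7, 0, 0, 0]
    - [0, 0, 0.6, 0, 0, 0]
    - [0, 0, 0.5, 0, 0, 0]
    - [0, 0, 0.3, 0, 0, 0]
    - [0, 0, 0, 0, 0, 0]

```text
t: 15.8
eef_pos: [611.6, 71.6, 52.0]
tcp_rot: [179.8, -0.1, -149.0]
contact_force: [0.1, -0.2, -1.7]
gripper_width: 21.0
gripper_force: 59.5
```

Request:
move_arm:
  deltas:
    - [0, 0, 0.2, 0, 0, 0]
    - [0, 0, 0.15, 0, 0, 0]
    - [0, 0, 0.1, 0, 0, 0]
    - [0, 0, 0, 0, 0, 0]

```text
t: 16.2
eef_pos: [612.0, 71.6, 43.9]
tcp_rot: [179.8, -0.0, -149.0]
contact_force: [-0.1, -0.0, -2.5]
gripper_width: 20.9
gripper_force: 59.5
```

Request:
move_arm:
  deltas:
    - [0, 0, 0.08, 0, 0, 0]
    - [0, 0, 0.06, 0, 0, 0]
    - [0, 0, 0, 0, 0, 0]

```text
t: 16.5
eef_pos: [612.8, 71.8, 42.4]
tcp_rot: [179.9, 0.1, -149.0]
contact_force: [-0.8, 2.4, 4.5]
gripper_width: 20.9
gripper_force: 60.2
```

Request:
move_arm:
  deltas:
    - [0, 0, 0, 0, 0, 0]
    - [0, 0, 0, 0, 0, 0]
    - [0, 0, 0, 0, 0, 0]
    - [0, 0, -0.3, 0, 0, 0]
    - [0, 0, -0.9, 0, 0, 0]
    - [0, 0, -0.9, 0, 0, 0]
    - [0, 0, -0.9, 0, 0, 0]
    - [0, 0, -0.9, 0, 0, 0]
    - [0, 0, -0.9, 0, 0, 0]
    - [0, 0, -0.9, 0, 0, 0]
  fingers: 50

```text
t: 17.5
eef_pos: [612.3, 71.3, 156.4]
tcp_rot: [179.9, -0.0, -149.0]
contact_force: [0.1, 0.2, -0.7]
gripper_width: 50.0
gripper_force: 0.0
```

```bash
python3 - <<'E'
from h import *
G=np.array([537.5,-375,0]);V=toolR(-41.2,0)
plan([(np.array([545,-100,155]),None),(None,V),(G+[0,0,155],None),(G+[0,0,8],None)])
E
```

```text
t 17.5 [612.3  71.3 156.4] [ 179.9   -0.  -149. ] q [ -6.   9.   1.  82.   0. -37.] w 50.0 F [ 0.1  0.2 -0.7]
 shift [ 7.3  -5.61  0.06]
 turn [ 0.003 -0.002  1.604]
 shift [ -8.77 -10.59   0.  ]
 shift [0.   0.   7.35]
```

Request:
move_arm:
  deltas:
    - [0.91, -0.7, 0, 0, 0, 0]
    - [0.91, -0.7, 0, 0, 0, 0]
    - [0.91, -0.7, 0, 0, 0, 0]
    - [0.91, -0.7, 0, 0, 0, 0]
    - [0.91, -0.7, 0, 0, 0, 0]
    - [0.91, -0.7, 0, 0, 0, 0]
    - [0.91, -0.7, 0, 0, 0, 0]
    - [0.91, -0.7, 0, 0, 0, 0]
    - [0, 0, 0, 0, 0, 0.178]
    - [0, 0, 0, 0, 0, 0.178]
    - [0, 0, 0, 0, 0, 0.178]
    - [0, 0, 0, 0, 0, 0.178]
    - [0, 0, 0, 0, 0, 0.178]
    - [0, 0, 0, 0, 0, 0.178]
    - [0, 0, 0, 0, 0, 0.178]
    - [0, 0, 0, 0, 0, 0.178]
    - [0, 0, 0, 0, 0, 0.178]
    - [-0.8, -0.96, 0, 0, 0, 0]
    - [-0.8, -0.96, 0, 0, 0, 0]

```text
t: 19.4
eef_pos: [544.1, -149.8, 155.5]
tcp_rot: [180.0, -0.1, 139.0]
contact_force: [0.6, 0.2, -0.4]
gripper_width: 50.1
gripper_force: 0.0
```

Request:
move_arm:
  deltas:
    - [-0.8, -0.96, 0, 0, 0, 0]
    - [-0.8, -0.96, 0, 0, 0, 0]
    - [-0.8, -0.96, 0, 0, 0, 0]
    - [-0.8, -0.96, 0, 0, 0, 0]
    - [-0.8, -0.96, 0, 0, 0, 0]
    - [-0.8, -0.96, 0, 0, 0, 0]
    - [-0.8, -0.96, 0, 0, 0, 0]
    - [0, 0, 0, 0, 0, 0]

```text
t: 20.2
eef_pos: [539.5, -327.3, 154.6]
tcp_rot: [-180.0, -0.1, 138.7]
contact_force: [-0.8, 0.1, 0.1]
gripper_width: 50.4
gripper_force: 0.0
```

```bash
python3 - <<'E'
from h import *
G=np.array([537.5,-375,0]);V=toolR(-41.2,0)
plan([(None,V),(G+[0,0,80],None),(G+[0,0,7],None)])
t=capture("top")[:,:,::-1];s=capture("side")[:,:,::-1]
cv2.imwrite("pics/c5.png",np.hstack([cv2.resize(s[80:390,190:460],(348,400),interpolation=cv2.INTER_CUBIC),cv2.resize(t[100:270,210:400],(447,400),interpolation=cv2.INTER_CUBIC)]))
E
```

```text
t 20.2 [ 539.5 -327.3  154.6] [-1.800e+02 -1.000e-01  1.387e+02] q [-43.  11.   4.  82.  -0.  -2.] w 50.4 F [-0.8  0.1  0.1]
 turn [-0.    -0.002 -0.001]
 shift [-1.49 -1.86  3.73]
 shift [0.   0.   3.65]
```

View pics/c5.png

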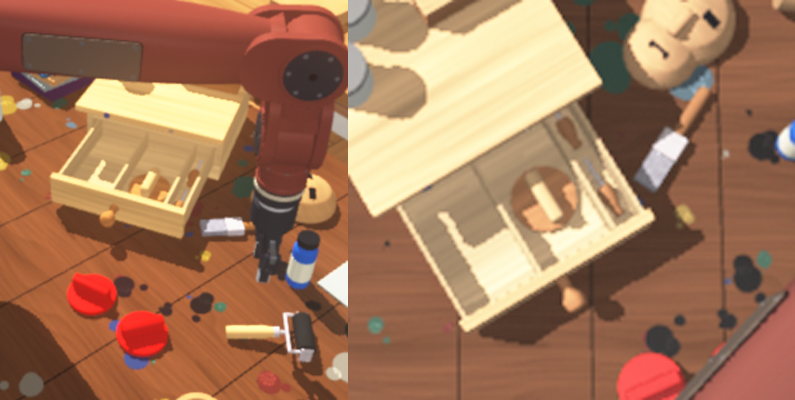

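The baren lies flat in the right wide compartment, at crop top (545,197). The roller is untouched. I'll go down to its handle.

Request:
move_arm:
  deltas:
    - [-0.75, -0.93, 0, 0, 0, 0]
    - [-0.74, -0.93, 0, 0, 0, 0]
    - [0, 0, 0.9, 0, 0, 0]
    - [0, 0, 0.9, 0, 0, 0]
    - [0, 0, 0.9, 0, 0, 0]
    - [0, 0, 0.9, 0, 0, 0]
    - [0, 0, 0.9, 0, 0, 0]
    - [0, 0, 0.9, 0, 0, 0]
    - [0, 0, 0.9, 0, 0, 0]
    - [0, 0, 0.9, 0, 0, 0]
    - [0, 0, 0.1, 0, 0, 0]
    - [0, 0, 0, 0, 0, 0]
  fingers: 60

```text
t: 21.5
eef_pos: [537.8, -370.8, 8.6]
tcp_rot: [180.0, -0.2, 138.9]
contact_force: [0.4, 0.8, 1.0]
gripper_width: 59.9
gripper_force: 0.0
```

Request:
move_arm:
  deltas:
    - [0, 0, 0, 0, 0, 0]
    - [0, 0, 0, 0, 0, 0]
    - [0, 0, 0, 0, 0, 0]
    - [0, 0, 0, 0, 0, 0]
    - [0, 0, 0, 0, 0, 0]
  fingers: 0

```text
t: 22.0
eef_pos: [538.3, -372.4, 9.9]
tcp_rot: [180.0, -0.1, 138.9]
contact_force: [-0.8, 1.0, 6.7]
gripper_width: 21.0
gripper_force: 58.5
```

```bash
python3 - <<'E'
from h import *
o,p,M=state()
K=np.array([459.5,27.7,0])
T=K+155*cx+86*cy
z=p[2]+120
plan([(p+[0,0,120],None),([545,-110,z],None),(None,toolR(31,0)),(T+[0,0,z],None),(T+[0,0,p[2]+24],None)])
E
```

```text
t 22.0 [ 538.3 -372.4    9.9] [ 1.800e+02 -1.000e-01  1.389e+02] q [-46.  20.  -2.  68.   0.  -5.] w 21.0 F [-0.8  1.   6.7]
 shift [ 0.01  0.   -6.  ]
 shift [8.370e+00 1.011e+01 1.000e-02]
 turn [ 1.000e-03 -1.000e-03 -1.603e+00]
 shift [-7.62 12.42  0.  ]
 shift [0.  0.  4.8]
```

Request:
move_arm:
  deltas:
    - [0, 0, -0.4, 0, 0, 0]
    - [0, 0, -0.85, 0, 0, 0]
    - [0, 0, -0.85, 0, 0, 0]
    - [0, 0, -0.85, 0, 0, 0]
    - [0, 0, -0.85, 0, 0, 0]
    - [0, 0, -0.85, 0, 0, 0]
    - [0, 0, -0.85, 0, 0, 0]
    - [0, 0, -0.85, 0, 0, 0]
    - [0.76, 0.92, 0, 0, 0, 0]
    - [0.76, 0.92, 0, 0, 0, 0]
    - [0.76, 0.92, 0, 0, 0, 0]
    - [0.76, 0.92, 0, 0, 0, 0]
    - [0.76, 0.92, 0, 0, 0, 0]
    - [0.76, 0.92, 0, 0, 0, 0]
    - [0.76, 0.92, 0, 0, 0, 0]
    - [0.76, 0.92, 0, 0, 0, 0]
    - [0.76, 0.92, 0, 0, 0, 0]
    - [0.76, 0.92, 0, 0, 0, 0]
    - [0.76, 0.92, 0, 0, 0, 0]

```text
t: 23.9
eef_pos: [545.1, -108.7, 136.9]
tcp_rot: [180.0, -0.1, 138.9]
contact_force: [0.5, -0.2, -2.7]
gripper_width: 21.2
gripper_force: 58.8
```

Request:
move_arm:
  deltas:
    - [0, 0, 0, 0, 0, -0.178]
    - [0, 0, 0, 0, 0, -0.178]
    - [0, 0, 0, 0, 0, -0.178]
    - [0, 0, 0, 0, 0, -0.178]
    - [0, 0, 0, 0, 0, -0.178]
    - [0, 0, 0, 0, 0, -0.178]
    - [0, 0, 0, 0, 0, -0.178]
    - [0, 0, 0, 0, 0, -0.178]
    - [0, 0, 0, 0, 0, -0.178]
    - [-0.59, 0.95, 0, 0, 0, 0]
    - [-0.59, 0.95, 0, 0, 0, 0]
    - [-0.59, 0.95, 0, 0, 0, 0]
    - [-0.59, 0.95, 0, 0, 0, 0]
    - [-0.59, 0.95, 0, 0, 0, 0]
    - [-0.59, 0.95, 0, 0, 0, 0]
    - [-0.59, 0.95, 0, 0, 0, 0]
    - [-0.59, 0.95, 0, 0, 0, 0]
    - [-0.59, 0.95, 0, 0, 0, 0]
    - [-0.59, 0.95, 0, 0, 0, 0]
    - [-0.59, 0.95, 0, 0, 0, 0]

```text
t: 25.9
eef_pos: [548.8, 137.2, 137.4]
tcp_rot: [179.9, -0.0, -149.0]
contact_force: [-0.2, -1.5, -3.1]
gripper_width: 21.2
gripper_force: 59.0
```

```bash
python3 - <<'E'
from h import *
K=np.array([459.5,27.7,0])
T=K+155*cx+86*cy
plan([(None,toolR(31,0)),(T+[0,0,60],None),(T+[0,0,34],None)])
t=capture("top")[:,:,::-1];s=capture("side")[:,:,::-1]
cv2.imwrite("pics/c6.png",np.hstack([cv2.resize(s[80:310,190:440],(400,368),interpolation=cv2.INTER_CUBIC),cv2.resize(t[100:260,210:384],(400,368),interpolation=cv2.INTER_CUBIC)]))
E
```

```text
t 25.9 [548.8 137.2 137.4] [ 179.9   -0.  -149. ] q [  1.   0. -10.  80.   0. -30.] w 21.2 F [-0.2 -1.5 -3.1]
 turn [ 0.003 -0.    -0.   ]
 shift [-1.09  1.92  3.87]
 shift [0.  0.  1.3]
```

View pics/c6.png

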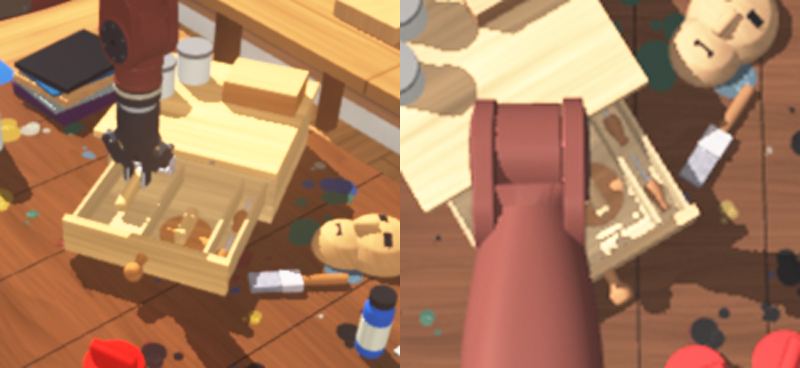

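The roller is held level over the left compartment with its rubber toward the chest. I'll go down short of the board edge first, then slide it under the edge.

Request:
move_arm:
  deltas:
    - [0, 0.64, 0, 0, 0, 0]
    - [0, 0.64, 0, 0, 0, 0]
    - [0, 0.64, 0, 0, 0, 0]
    - [0, 0, 0.6, 0, 0, 0]
    - [0, 0, 0.6, 0, 0, 0]
    - [0, 0, 0.6, 0, 0, 0]
    - [0, 0, 0, 0, 0, 0]
    - [-0.36, 0, 0, 0, 0, 0]
    - [-0.36, 0, 0, 0, 0, 0]
    - [-0.36, 0, 0, 0, 0, 0]
    - [0, 0, 0, 0, 0, 0]

```text
t: 27.1
eef_pos: [548.7, 180.9, 100.9]
tcp_rot: [179.9, 0.0, -149.0]
contact_force: [0.7, -0.6, -2.3]
gripper_width: 20.6
gripper_force: 59.2
```

Request:
move_arm:
  deltas:
    - [0, 0, 0.5, 0, 0, 0]
    - [0, 0, 0.6, 0, 0, 0]
    - [0, 0, 0.6, 0, 0, 0]
    - [0, 0, 0.6, 0, 0, 0]
    - [0, 0, 0.4, 0, 0, 0]
    - [0, 0, 0.2, 0, 0, 0]
    - [0, 0, 0, 0, 0, 0]

```text
t: 27.8
eef_pos: [546.9, 180.5, 41.8]
tcp_rot: [179.8, -0.1, -149.0]
contact_force: [-0.8, -1.0, -2.9]
gripper_width: 20.9
gripper_force: 59.2
```

Request:
move_arm:
  deltas:
    - [0, 0, 0.2, 0, 0, 0]
    - [0, 0, 0.1, 0, 0, 0]
    - [0, 0, 0.07, 0, 0, 0]
    - [0, 0, 0, 0, 0, 0]

```text
t: 28.2
eef_pos: [547.3, 180.6, 35.1]
tcp_rot: [179.8, -0.0, -149.0]
contact_force: [0.6, -0.3, -2.1]
gripper_width: 21.0
gripper_force: 59.1
```

Request:
move_arm:
  deltas:
    - [0, 0, 0.07, 0, 0, 0]
    - [0, 0, 0.06, 0, 0, 0]
    - [0, 0, 0, 0, 0, 0]

```text
t: 28.5
eef_pos: [548.2, 180.9, 33.8]
tcp_rot: [179.9, 0.1, -149.0]
contact_force: [-1.4, 1.4, 5.3]
gripper_width: 21.0
gripper_force: 60.2
```

Request:
move_arm:
  deltas:
    - [0, 0, 0, 0, 0, 0]
    - [0, 0, 0, 0, 0, 0]
    - [0, 0, 0, 0, 0, 0]
    - [0, 0, -0.3, 0, 0, 0]
    - [0, 0, -0.9, 0, 0, 0]
    - [0, 0, -0.9, 0, 0, 0]
    - [0, 0, -0.9, 0, 0, 0]
    - [0, 0, -0.9, 0, 0, 0]
    - [0, 0, -0.9, 0, 0, 0]
    - [0, 0, -0.9, 0, 0, 0]
    - [0, 0, -0.9, 0, 0, 0]
    - [0.9, 0, 0, 0, 0, 0]
    - [0.9, 0, 0, 0, 0, 0]
    - [0.9, 0, 0, 0, 0, 0]
    - [0.9, 0, 0, 0, 0, 0]
  fingers: 50

```text
t: 30.0
eef_pos: [485.3, 143.0, 165.0]
tcp_rot: [179.9, -0.0, -149.0]
contact_force: [-0.8, 0.3, 0.2]
gripper_width: 50.2
gripper_force: 0.0
```

```bash
python3 - <<'E'
from h import *
K=np.array([459.5,27.7,0])
F=K-cx*13-25*cx
plan([(None,toolR(31,0)),(F+[0,0,170],None),(F+[0,0,45],None)])
t=capture("top")[:,:,::-1];s=capture("side")[:,:,::-1]
cv2.imwrite("pics/c7.png",np.hstack([cv2.resize(s[80:310,190:440],(400,368),interpolation=cv2.INTER_CUBIC),cv2.resize(t[100:260,210:384],(400,368),interpolation=cv2.INTER_CUBIC)]))
E
```

```text
t 30.0 [485.3 143.  165. ] [ 179.9   -0.  -149. ] q [  1. -11. -18.  83.   0. -29.] w 50.2 F [-0.8  0.3  0.2]
 turn [ 0.003 -0.    -0.   ]
 shift [ 5.97 -4.28 -0.25]
 shift [0.   0.   6.25]
```

View pics/c7.png

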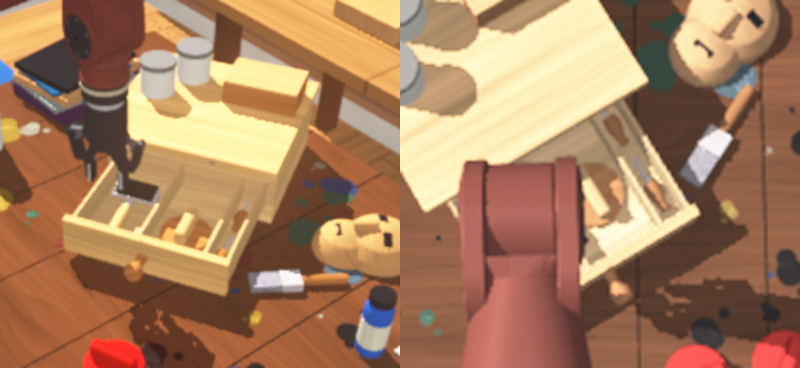

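The roller lies on its back in the left wide compartment and the baren in the right one, both released. Next I'll regrip the knob, retracing the earlier path.

```bash
python3 - <<'E'
from h import *
N=toolR(31.2,17.6);P=np.array([467.5,31.5,41])
plan([(P-130*N[:,2],None),(None,N),(P,None)])
E
```

```text
t 30.1 [484.9 142.7 165.2] [ 179.9   -0.  -149.1] q [  1. -11. -18.  83.   0. -29.] w 50.1 F [ 0.3 -0.3 -0.3]
 shift [ 5.57 -4.33  0.01]
 turn [ 0.002 -0.391 -0.006]
 shift [-0.  -0.   6.5]
```

Request:
move_arm:
  deltas:
    - [0.93, -0.72, 0, 0, 0, 0]
    - [0.93, -0.72, 0, 0, 0, 0]
    - [0.93, -0.72, 0, 0, 0, 0]
    - [0.93, -0.72, 0, 0, 0, 0]
    - [0.93, -0.72, 0, 0, 0, 0]
    - [0.93, -0.73, 0, 0, 0, 0]
    - [0, 0, 0, 0, -0.13, 0]
    - [0, 0, 0, 0, -0.13, 0]
    - [0, 0, 0, 0, -0.13, 0]
    - [0, 0, 0.8, 0, 0, 0]
    - [0, 0, 0.8, 0, 0, 0]
    - [0, 0, 0.8, 0, 0, 0]
    - [0, 0, 0.8, 0, 0, 0]
    - [0, 0, 0.8, 0, 0, 0]
    - [0, 0, 0.8, 0, 0, 0]
    - [0, 0, 0.8, 0, 0, 0]
    - [0, 0, 0.8, 0, 0, 0]
    - [0, 0, 0, 0, 0, 0]
  fingers: 80

```text
t: 31.9
eef_pos: [466.9, 32.4, 40.8]
tcp_rot: [179.7, 17.4, -149.1]
contact_force: [-0.7, -0.1, -0.9]
gripper_width: 79.8
gripper_force: 0.0
```

Request:
move_arm:
  deltas:
    - [0, 0, 0, 0, 0, 0]
    - [0, 0, 0, 0, 0, 0]
    - [0, 0, 0, 0, 0, 0]
    - [0, 0, 0, 0, 0, 0]
    - [0, 0, 0, 0, 0, 0]
  fingers: 0

```text
t: 32.4
eef_pos: [467.2, 34.0, 43.7]
tcp_rot: [179.6, 17.7, -149.0]
contact_force: [-9.0, 13.5, 14.0]
gripper_width: 30.1
gripper_force: 58.1
```

```bash
python3 - <<'E'
from h import *
o,p,M=state()
plan([(p+60*cx,None)]);print(p-19*M[:,2])
E
```

```text
t 32.4 [467.2  34.   43.7] [ 179.6   17.7 -149. ] q [-22. -37. -52.  65.  14. -51.] w 30.1 F [-9.  13.5 14. ]
 shift [-2.86  0.    0.91]
[462.34512333  30.91295191  61.82403914]
```

Request:
move_arm:
  deltas:
    - [-0.3, 0.06, 0.0, 0, 0, 0]
    - [-0.58, 0.04, 0.18, 0, 0, 0]
    - [-0.58, 0, 0.18, 0, 0, 0]
    - [-0.58, 0, 0.18, 0, 0, 0]
    - [-0.58, 0, 0.18, 0, 0, 0]
    - [-0.58, 0, 0.18, 0, 0, 0]
    - [-0.74, 0, 0.22, 0, -0.1, 0]
    - [-0.72, 0, 0.27, 0, -0.1, 0]
    - [-0.7, 0, 0.32, 0, -0.1, 0]
    - [-0.67, 0, 0.37, 0, -0.1, 0]
    - [-0.64, 0, 0.41, 0, -0.1, 0]
    - [-0.6, 0, 0.45, 0, -0.1, 0]
    - [0, 0, 0, 0, 0, 0]

```text
t: 33.7
eef_pos: [603.9, 115.4, 50.3]
tcp_rot: [179.9, 44.9, -149.0]
contact_force: [-1.5, 4.4, 7.6]
gripper_width: 30.5
gripper_force: 62.3
```

```bash
python3 - <<'E'
from h import *
o,p,M=state();g=p-19*M[:,2];E=np.array([665.7,152.5,60])
plan([(p+(E-g)@cx*cx,None)]);print(g,(E-g)@cx,(E-g)@cy)
E
```

```text
t 33.7 [603.9 115.4  50.3] [ 179.9   44.9 -149. ] q [-17. -35. -60.  32.  32. -39.] w 30.5 F [-1.5  4.4  7.6]
 shift [-3.03  0.    3.02]
[592.37055169 108.50189433  63.72051824] 85.51608090586245 -0.20297436745467223
```

Going smoothly. About 85 mm remain to the start position, then up to 8 mm more until shut.

Request:
move_arm:
  deltas:
    - [-0.5, 0, 0.5, 0, 0, 0]
    - [-0.5, 0, 0.5, 0, 0, 0]
    - [-0.5, 0, 0.5, 0, 0, 0]
    - [-0.5, 0, 0.5, 0, 0, 0]
    - [-0.4, 0, 0.4, 0, 0, 0]
    - [-0.3, 0, 0.3, 0, 0, 0]
    - [-0.2, 0, 0.2, 0, 0, 0]
    - [-0.1, 0, 0.1, 0, 0, 0]
    - [0, 0, 0, 0, 0, 0]

```text
t: 34.6
eef_pos: [677.0, 159.0, 50.3]
tcp_rot: [180.0, 44.8, -149.0]
contact_force: [0.5, 2.2, 6.8]
gripper_width: 30.3
gripper_force: 62.2
```

Request:
move_arm:
  deltas:
    - [-0.08, 0, 0.08, 0, 0, 0]
    - [-0.08, 0, 0.08, 0, 0, 0]
    - [0, 0, 0, 0, 0, 0]

```text
t: 34.9
eef_pos: [680.2, 160.9, 50.0]
tcp_rot: [179.9, 44.7, -149.1]
contact_force: [-13.3, -2.7, 14.3]
gripper_width: 30.3
gripper_force: 63.3
```

Request:
move_arm:
  deltas:
    - [-0.06, 0, 0.06, 0, 0, 0]
    - [-0.06, 0, 0.06, 0, 0, 0]
    - [0, 0, 0, 0, 0, 0]

```text
t: 35.2
eef_pos: [682.1, 162.0, 49.2]
tcp_rot: [179.8, 44.6, -149.2]
contact_force: [-37.6, -13.0, 28.8]
gripper_width: 30.4
gripper_force: 63.6
```

The knob is against the stop, so I'll release and back out.

Request:
move_arm:
  deltas:
    - [0, 0, 0, 0, 0, 0]
    - [0, 0, 0, 0, 0, 0]
    - [0, 0, 0, 0, 0, 0]
    - [0, 0, 0, 0, 0, 0]
    - [0, 0, -0.4, 0, 0, 0]
    - [0, 0, -0.8, 0, 0, 0]
    - [0, 0, -0.8, 0, 0, 0]
    - [0, 0, -0.8, 0, 0, 0]
    - [0, 0, -0.8, 0, 0, 0]
    - [0, 0, -0.8, 0, 0, 0]
    - [0, 0, -0.8, 0, 0, 0]
    - [0, 0, -0.8, 0, 0, 0]
    - [0, 0, -0.8, 0, 0, 0]
    - [0, 0, -0.8, 0, 0, 0]
    - [0, 0, 0, 0, 0, 0]
  fingers: 80

```text
t: 36.7
eef_pos: [590.8, 106.6, 157.9]
tcp_rot: [-180.0, 44.7, -149.1]
contact_force: [0.0, -0.6, 0.4]
gripper_width: 79.6
gripper_force: 0.0
```

```bash
python3 - <<'E'
from h import *
plan([])
t=capture("top")[:,:,::-1];s=capture("side")[:,:,::-1]
cv2.imwrite("pics/c8.png",np.hstack([cv2.resize(s[80:310,190:440],(400,368),interpolation=cv2.INTER_CUBIC),cv2.resize(t[130:220,210:308],(400,368),interpolation=cv2.INTER_CUBIC)]))
E
```

```text
t 36.7 [590.8 106.6 157.9] [-180.    44.7 -149.1] q [-19. -45. -54.  48.  33. -40.] w 79.6 F [ 0.  -0.6  0.4]
```

View pics/c8.png

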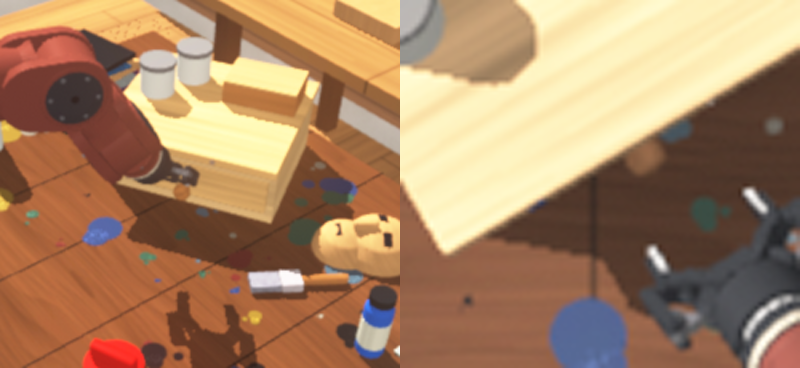

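The drawer front is shut under the board and the knob, at crop top (645,155), sits slightly farther in than at the start. The closing force rose against a hard stop. The arm is clear of everything, so I'll hand the job in.

```bash
python3 - <<'E'
from plant import job
print(job.close_job())
E
```

```text
the job is handed in; nothing more can be done
None
```

The job is handed in: the roller is in the left wide compartment and the baren in the right one, both released as they lay. I pushed the drawer slowly to its stop and judged it shut by contact force and the last picture, as the hand-in gave no verdict.

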